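# Take the middle case out of a stack and lay it open-ready on the work board

### The job

Lift the top case off the stack of three onto the table, then take out the middle case and stand it upright on the table close against the front edge of the work board, its lid (the broad face with the steel plate) away from the board. Let go and push high on the lid so that the case tips over the edge and lies lid up on the bare front strip, then take it again and lay it squarely, still lid up, on the raised cork pad. Put the top case back squarely on the bottom case, which stays where it stands, and leave the other things alone.

Things in the scene. Friction and masses are not known exactly. Their poses are not given: they have to be found in the camera images.
- case_middle_center (a point): Centre of the middle case: wooden box 42 (x) x 140 (y) x 60 (z) mm, 0.25 to 0.49 kg, in the stack on its long narrow side, z up, y along its length. Its lid is the broad face towards its own -x, with a flat steel plate, and faces the robot at the start (yaw within 0.3). Lying lid up its own x points down and it is 42 mm high, 60 mm wide.
- case_top_center (a point): Centre of the top case: flat wooden box 56 (x) x 140 (y) x 34 (z) mm, about 0.3 kg; z up, y along its length. It starts on the middle case, parallel within 0.03 rad and centred within 5 mm.
- case_bottom_center (a point): Centre of the bottom case: flat wooden box 66 (x) x 150 (y) x 36 (z) mm, about 0.7 kg, loose on the table; z up, y along its length. The stack is 130 mm high: 36, then 60, then 34 mm. On its robot side (-x) the table is clear for 150 mm, over the case's own length, to set the top case down.
- board_edge (a point): Middle of the top of the work board's front edge. Board: fixed plywood, 176 (x) x 190 (y) x 8 (z) mm, on the table; x points away from the robot (within 0.2 rad), z up. The edge, an 8 mm step along y, is the stop; the table before it is clear for 90 mm. The bare strip behind it is 86 mm deep. A case tipped over it turns about it, so the pushed face rises, and ends overhanging it by 8 to 20 mm.
- pad (a point): Centre of the top of the raised cork pad on the board: 84 (x) x 164 (y) mm, its top 14 mm above the table (6 mm above the board's top); axes as the board's; its centre lies 128 mm behind the front edge. Lying on it lid up, the middle case's length runs along y.
- glue_bottle_center (a point): Bystander, to be left alone: the nearer white glue bottle, 45 mm across, 131 mm high, half-way up.
- wax_jar_center (a point): Bystander, to be left alone: white open jar, 52 mm across, 58 mm high, half-way up.
- red_cap_center (a point): Bystander, to be left alone: red plastic cap, 34 mm across, 28 mm high, half-way up.

How it is judged:
On the way, in this order (a step that is already met when the one before it is completed fails the run):
1. the top case lies on the table, let go (height (world z) of case_top_center below 0.022 m and angle between case_top_center's own z axis and vertical below 0.1 rad and contact force between the fingers and case_top below 0.3 N), for 0.1 s.
2. the middle case stands upright on the table in front of the board (centre within 60 mm of the front edge), let go (height (world z) of case_middle_center below 0.034 m and angle between case_middle_center's own z axis and vertical below 0.1 rad and contact force between the fingers and case_middle below 0.3 N and x of case_middle_center in the frame of board_edge between -0.06 and 0 m and y of case_middle_center in the frame of board_edge between -0.07 and 0.07 m), for 0.1 s.
3. the middle case has been tipped and lies lid up on the bare front strip of the board, let go (angle between case_middle_center's own x axis and vertical above 2.95 rad and contact force between the fingers and case_middle below 0.3 N and height (world z) of case_middle_center below 0.033 m and x of case_middle_center in the frame of board_edge between 0 and 0.06 m), for 0.1 s.
At the end, for the whole second after the job is handed in: Middle case lid up on the cork pad, centre within 14 mm each way and 0.14 rad of the pad; top case flat on the bottom case, within 12 mm across, 14 mm along and 0.12 rad; bottom case within 20 mm of its start; all at rest and let go (angle between case_middle_center's own x axis and vertical above 2.95 rad and height (world z) of case_middle_center between 0.031 and 0.039 m and x of case_middle_center in the frame of pad between -0.014 and 0.014 m and y of case_middle_center in the frame of pad between -0.014 and 0.014 m and angle between the y axis of case_middle_center and the y axis of pad, either way round below 0.14 rad and x of case_top_center in the frame of case_bottom_center between -0.012 and 0.012 m and y of case_top_center in the frame of case_bottom_center between -0.014 and 0.014 m and z of case_top_center in the frame of case_bottom_center between 0.032 and 0.038 m and angle between the y axis of case_top_center and the y axis of case_bottom_center, either way round below 0.12 rad and angle between case_top_center's own z axis and vertical below 0.08 rad and distance of case_bottom_center from where it was at the start of the episode below 0.02 m and linear speed of each of case_middle, case_top below 0.02 m/s and contact force between the fingers and case_middle below 0.3 N and contact force between the fingers and case_top below 0.3 N); the robot touches nothing.
It fails at once if a bystander (glue bottle, jar or cap) is moved more than 30 mm or knocked over (distance of any of glue_bottle_center, wax_jar_center, red_cap_center from where it was at the start of the episode above 0.03 m).
It fails at once if the bottom case is shoved more than 40 mm (distance of case_bottom_center from where it was at the start of the episode above 0.04 m).
It also fails if it takes over 72 s, if anything falls off the work surface, if the arm or the gripper's body presses on something with over 40 N, if the wrist force passes 120 N, or if a joint passes its speed limit or range.

### The arm

A 7-joint arm with a two-finger parallel gripper is mounted at the origin on a cart in front of the work surface, level with it; the furniture and walls round the work are solid. World frame = base frame: x ahead of the robot, y to its left, z up, the work surface at z = 0. Lengths are in m, angles in rad, forces in N, time in s.
With the tool pointing down it reaches from about 0.425 to 0.925 m from the base axis. Payload 6.8 kg.
Tool frame: the origin (TCP) lies midway between the tips of the shut fingers; the grasp point (between the pads) lies 19 mm behind it; z points along the fingers, y is the line along which they close (so a half turn about z gives the same grasp; the last joint's range is limited). The gripper opens to 85 mm and grips with 20 to 120 N. Pads are 22 mm wide; open, the fingers measure 114 mm over their backs; the gripper's body (76 mm by 85 mm) begins 54 mm behind the grasp point. The pads swing forward as they close: fully open they stand 13 mm farther back than shut.
Start: joints at [1.008, 0.477, 0.022, 1.555, -0.011, 1.109, -0.083], TCP at [0.297, -0.606, 0.231] pointing down, gripper open.
Joint ranges: [-2.96, 2.96], [-0.34, 2.1], [-1.41, 1.46], [0.24, 2.44], [-1.37, 4.51], [0.17, 1.92], [-2.96, 2.96]. Speed limits (rad/s): [2.39, 2.39, 3.14, 3.14, 3.14, 3.14, 3.14].

### API

Orientations are given as a rotation vector (axis times angle).
In Python, from cell import manip, snapshot, nets gives the robot as it stands.
- The arm moves only by the tool drive_tool, never from a script. Its argument "targets" is a list that holds one entry, the list of rows, each a list of 4 numbers: the shift along the tool's x, y, z each as a share of 75 mm, from -1 to 1, then the turn about the tool's z as a share of 45 degrees, from -1 to 1. In form: [[[tx, ty, tz, twist], ...]]. A call has 1 to 10 rows; each row shifts and turns the commanded pose from where the row before left it, along the tool's axes as they then stand; what a row does not reach is not made up. A row lasts 1/8 s, in which the tool goes at most 62.5 mm and 10.7 degrees, less where a joint would pass 70% of its speed; a pose out of reach is approached as far as the arm can. A call with a number of a shift or a turn outside -1 to 1 is refused whole. A call with a gripper value outside its range is refused whole. "gripper" is the finger opening in mm, from 0 to 85.4, set as the call begins (left out, the last holds). The fingers move at their own pace and stop on an object; "force" is the grip in N (left out, the last holds). Time passes only in rows, so rows that do not move let the fingers close. It gives the time, the measured TCP pose, the force, the opening and the grip force at its end, in the units of the state.
- manip.state(): the state, without advancing time (a new reading comes with each control period).
- snapshot(name): name is "scene" or "side" or "wrist"; returns a dict with "img" (384x512x3 uint8, red, green, blue), "z_map" (384x512 float32, m along the optical axis (not along the pixel's ray), 0 where there is no reading), "mtx" (3x3 intrinsics, pixels), "T" (4x4, takes a point from camera to world coordinates). Camera axes: x right, y down, z forward; pixel columns grow to the right and rows downward; lengths in m; the calibration is good to about 2 mm. A picture is of the moment at which its call begins.
- manip.hand_in(): hands the job in; it is judged then, once.
Trained networks look in a picture, given as the dict that the camera call returned (one of the last four; its "shot" number tells which), for a name from the list of things; names that differ only in an ending like _2 or _b are one class to them, and where a whole thing is asked for, a point or a joint stands for the part that bears it (a point fixed in the world has none). Each returns a list of dicts, best first, with "p" (0 to 1); they miss things now and then, are a little off and sometimes report something else, mostly with a low value. They report only what shows in the picture. A call takes as long as a camera call.
- nets.spot_in(picture, thing): "centre" ([column, row] as shares, 0 to 1, of the picture: columns of its width, rows of its height, amid what is visible of it).
- nets.regions_of(picture, thing): "pixels" (384x512 bool, what is visible of it) and "centre" ([column, row] as shares, 0 to 1, of the picture: columns of its width, rows of its height, amid what is visible of it).
The state is a dict: "t": time; "qpos": joint angles; "joint_vel": joint speeds; "joint_torque": joint torques, N m; "ee_pos": TCP position; "ee_rot": TCP orientation; "contact_force": force on the tool from outside, world axes, zero at the start; "moment": the same for the moment, N m; "width": opening from 0.0 (shut) to 1.0 (fully open); "grasp_force": force on a finger pad.
Only numpy, scipy, OpenCV 4.12 (cv2) and the standard library are available. Lean on these libraries where they do the work, as an engineer would, in place of code of your own. Each camera call takes 0.05 s, during which the arm holds its last target. There are 200 camera calls.

## Working session

There is one attempt and no reset: what is moved stays moved. The work goes in short steps, Python scripts to look and compute and a tool call to move; the robot and the scene stay as the last step left them, time stands still between calls to the robot, and variables do not carry over. Pictures are saved under pics/ and viewed, at most 10 in all, crops included, and the job is handed in when it is done.

Besides the shell and the picture viewer there is one more tool, called after "Request:" in YAML: its name, and indented under it one key for each argument. drive_tool: Moves the arm, as the interface text tells. Shift numbers are shares of 75 mm and turn numbers shares of 45 degrees, none past 1 either way. Its arguments: {"type":"object","properties":{"targets":{"type":"array"},"gripper":{"type":"number"},"force":{"type":"number"}},"required":["targets"]}

```bash
ls; mkdir -p pics; python3 - <<'E'
from cell import manip, snapshot, nets
import cv2,numpy as np
s=manip.state();print(s)
a=snapshot("scene");b=snapshot("side")
im=np.vstack([a["img"],b["img"]])
cv2.imwrite("pics/a.png",cv2.resize(a["img"],(780,585))[:,:,::-1]);cv2.imwrite("pics/b.png",b["img"][:,:,::-1])
for p in(a,b):
  print(p["T"].round(3).tolist(),p["mtx"].round(1).tolist())
  for n in["case_middle_center","case_top_center","case_bottom_center","board_edge","pad","glue_bottle_center","wax_jar_center","red_cap_center"]:
    for r in nets.regions_of(p,n)[:2]:
      m=r["pixels"]&(p["z_map"]>0);v,u=np.nonzero(m);z=p["z_map"][m]
      P=np.c_[(u-p["mtx"][0,2])*z/p["mtx"][0,0],(v-p["mtx"][1,2])*z/p["mtx"][1,1],z]@p["T"][:3,:3].T+p["T"][:3,3]
      print(n,round(r["p"],2),(np.array(r["centre"])*[512,384]).round(),m.sum(),np.median(P,0).round(3),np.percentile(P,3,axis=0).round(3),np.percentile(P,97,axis=0).round(3)) if m.sum() else 0
E
```

```text
pics
{'t': 0.0, 'qpos': array([ 1.00790533,  0.47777118,  0.02232625,  1.55644232, -0.01151996,
        1.10934105, -0.08310735]), 'joint_vel': array([ 0.00064046, -0.00092624, -0.00094427,  0.00041147,  0.00014514,
        0.00110318,  0.00017498]), 'joint_torque': array([ 2.74447466e-04, -5.96446931e+01,  1.60795044e+00, -2.81191152e+01,
        1.24741867e-02,  9.36827157e-03,  2.13456286e-05]), 'ee_pos': array([ 0.29624533, -0.60584911,  0.23034872]), 'ee_rot': array([-3.05899867e+00, -7.07873460e-01,  8.18940110e-04]), 'contact_force': array([ 0.72349993,  0.18186291, -0.0457744 ]), 'moment': array([ 0.00231578,  0.00405542, -0.01040635]), 'grasp_force': 0.0, 'width': 1.002753080355931}
[[-0.472, -0.413, 0.779, -0.089], [-0.882, 0.214, -0.42, 0.496], [0.007, -0.885, -0.465, 0.491], [0.0, 0.0, 0.0, 1.0]] [[366.6, 0.0, 252.0], [0.0, 366.6, 192.3], [0.0, 0.0, 1.0]]
case_middle_center 0.92 [196. 226.] 1383 [0.533 0.286 0.066] [0.526 0.21  0.039] [0.552 0.347 0.089]
case_middle_center 0.31 [304. 211.] 2680 [ 0.565 -0.002  0.009] [ 0.492 -0.096  0.004] [0.652 0.08  0.016]
case_top_cen
[... 1230 characters left out ...]
36 0.138 0.028]
case_bottom_center 0.78 [219. 205.] 687 [0.532 0.207 0.029] [0.514 0.193 0.005] [0.586 0.324 0.036]
board_edge 0.95 [282. 281.] 6343 [ 0.573 -0.036  0.008] [ 0.494 -0.111  0.004] [0.658 0.069 0.015]
pad 0.75 [282. 282.] 6235 [ 0.574 -0.036  0.008] [ 0.495 -0.111  0.005] [0.657 0.069 0.015]
glue_bottle_center 0.63 [358. 229.] 859 [ 0.769 -0.005  0.061] [ 0.758 -0.015  0.003] [0.789 0.017 0.116]
wax_jar_center 0.86 [288. 217.] 552 [0.666 0.123 0.04 ] [0.646 0.112 0.006] [0.692 0.159 0.057]
red_cap_center 0.62 [189. 243.] 217 [0.423 0.121 0.02 ] [0.409 0.114 0.001] [0.438 0.138 0.028]
red_cap_center 0.46 [290. 216.] 580 [0.666 0.122 0.04 ] [0.646 0.112 0.005] [0.691 0.159 0.057]
```

View pics/a.png

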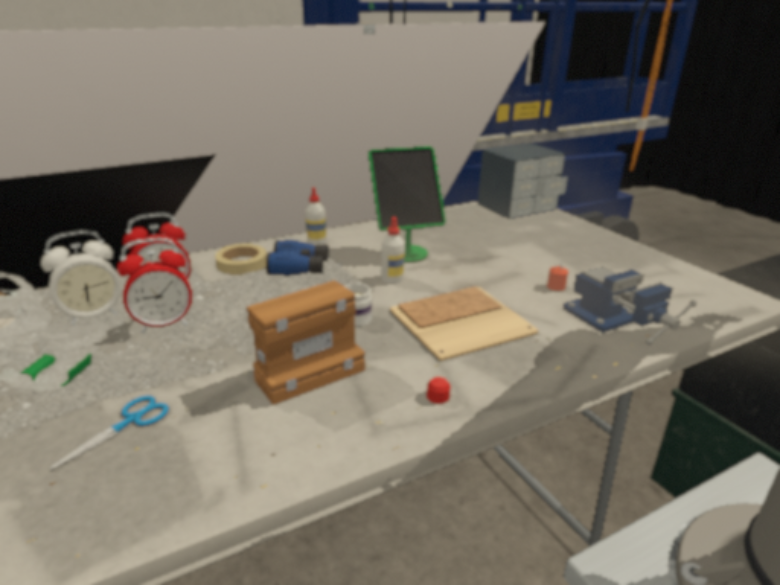

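View pics/b.png

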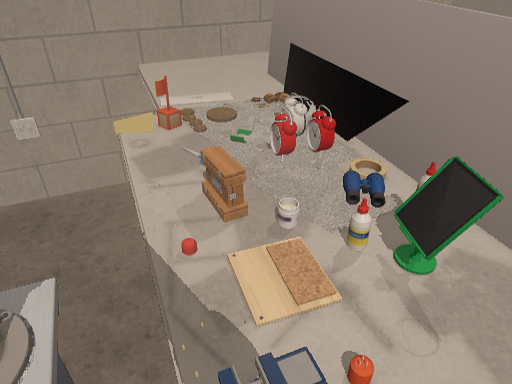

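The scene view shows the three-case stack at pixel (307,340), the work board with its cork pad at (463,320), the red cap at (438,390), the jar at (358,298) and the bottle at (393,250). In the side view the lid of the middle case faces the robot, and the board's bare strip is on the robot side at (255,285).

```bash
cat > h.py <<'E'
from cell import manip, snapshot, nets
import cv2,numpy as np
from scipy.spatial.transform import Rotation as R
def pts(p,m=None):
    k=p["mtx"];m=(p["z_map"]>0) if m is None else m&(p["z_map"]>0)
    v,u=np.nonzero(m);z=p["z_map"][m]
    return np.c_[(u-k[0,2])*z/k[0,0],(v-k[1,2])*z/k[1,1],z]@p["T"][:3,:3].T+p["T"][:3,3]
def box(P):
    "minAreaRect of xy -> centre, (size along x-ish, y-ish), yaw"
    c,s,a=cv2.minAreaRect((P[:,:2]*1000).astype(np.float32))
    if a>45:a-=90;s=s[::-1]
    return np.round(c,1),np.round(s,1),round(np.radians(a),3)
def sel(P,lo,hi):
    return P[(P>lo).all(1)&(P<hi).all(1)]
def go(pos,yaw):
    "tool y-axis direction to yaw (closing line = case x axis at yaw); prints twist then shift"
    s=manip.state();M=R.from_rotvec(s["ee_rot"]).as_matrix()
    cur=np.arctan2(M[1,1],M[0,1]);d=(yaw-cur+np.pi/2)%np.pi-np.pi/2
    M2=M@R.from_euler('z',-d).as_matrix()
    e=np.array(pos)-s["ee_pos"]
    print("t",round(s["t"],2),"pos",s["ee_pos"].round(4),"tooly yaw",cur.round(3),"tilt",M[:,2].round(3),"q7",s["qpos"][6].round(2),"w",s["width"].round(3))
    print("twist total",round(-d/np.radians(45),3),"then shift shares",(M2.T@e/0.075).round(3))
E
python3 - <<'E'
from h import *
ps=[snapshot("scene"),snapshot("side"),snapshot("wrist")]
for p in ps:
    P=pts(p);print(len(P))
    for n,lo,hi in[("top",(.45,.15,.115),(.65,.4,.14)),("stripboard",(.45,-.15,.0055),(.7,.1,.02)),("pad",(.45,-.15,.0115),(.7,.1,.02))]:
        q=sel(P,lo,hi)
        if len(q)>50: print(n,len(q),*box(q),q[:,2].mean().round(4))
E
```

```text
195176
top 1310 [550.7 279.3] [ 58.5 140.3] 0.139 0.1274
stripboard 2594 [578.9 -13.8] [179.3 192.7] -0.042 0.0107
pad 968 [618.4 -14.4] [ 88.4 164.4] -0.047 0.0144
195789
top 847 [552.  273.8] [ 57.6 141.2] 0.134 0.1272
stripboard 5970 [579.2 -17.5] [176.8 192. ] -0.045 0.0098
pad 2321 [619.  -19.6] [ 84.8 165.3] -0.047 0.0134
195795
```

```bash
python3 -c "
from h import *
go([.54,.24,.26],.137)"
```

```text
Traceback (most recent call last):
  File "h.py", line 21, in go
    print("t",round(s["t"],2),"pos",s["ee_pos"].round(4),"tooly yaw",cur.round(3),"tilt",M[:,2].round(3),"q7",s["qpos"][6].round(2),"w",s["width"].round(3))
                                                                                                                                        ^^^^^^^^^^^^^^^^
AttributeError: 'float' object has no attribute 'round'
```

```bash
sed -i 's/s\["width"\].round(3)/round(float(s["width"]),3)/' h.py; python3 -c "
from h import *
go([.54,.24,.26],.137)"
```

```text
t 1.05 pos [ 0.2965 -0.6064  0.2313] tooly yaw -1.116 tilt [-0.  0. -1.] q7 -0.08 w 0.999
twist total -1.595 then shift shares [10.736  4.758 -0.383]
```

Request:
drive_tool:
  targets:
    - [[0,0,-0.05,-0.2],[0,0,-0.05,-0.2],[0,0,-0.05,-0.2],[0,0,-0.05,-0.2],[0,0,-0.05,-0.2],[0,0,-0.05,-0.2],[0,0,-0.05,-0.2],[0,0,-0.03,-0.195]]
  gripper: 85

```text
t: 2.05
ee_pos: [0.2965, -0.6065, 0.26]
ee_rot: [2.059, 2.373, -0.0]
contact_force: [-0.8, -0.2, 1.2]
width: 0.994
grasp_force: 0.0
```

Request:
drive_tool:
  targets:
    - [[0.6,0.265,0,0],[0.6,0.265,0,0],[0.6,0.265,0,0],[0.6,0.265,0,0],[0.6,0.265,0,0],[0.6,0.265,0,0],[0.6,0.265,0,0],[0.6,0.265,0,0],[0.6,0.265,0,0],[0.6,0.265,0,0]]

```text
t: 3.3
ee_pos: [0.4324, -0.1321, 0.2602]
ee_rot: [2.064, 2.367, 0.0]
contact_force: [1.0, -0.3, 0.1]
width: 0.995
grasp_force: 0.0
```

```bash
python3 -c "
from h import *
go([.53,.24,.26],.137)
p=snapshot('wrist');print(p['T'].round(3))"
```

```text
t 3.3 pos [ 0.4324 -0.1321  0.2602] tooly yaw 0.136 tilt [ 0.001 -0.001 -1.   ] q7 0.23 w 0.995
twist total -0.001 then shift shares [4.737 1.966 0.   ]
[[ 0.991  0.13   0.038  0.422]
 [ 0.135 -0.954 -0.269 -0.065]
 [ 0.001  0.272 -0.962  0.402]
 [ 0.     0.     0.     1.   ]]
```

```bash
python3 - <<'E'
from h import *
p=snapshot("wrist");P=pts(p)
cv2.imwrite("pics/w1.png",p["img"][:,:,::-1])
for n,lo,hi in[("board",(.45,-.15,.0055),(.7,.12,.02)),("pad",(.45,-.15,.0115),(.7,.12,.02))]:
    q=sel(P,lo,hi); print(n,len(q),*box(q),q[:,2].mean().round(4),q.min(0),q.max(0))
E
```

```text
board 20850 [577.  -17.5] [176.6 189.8] -0.043 0.0101 [ 0.48488666 -0.11560523  0.00550801] [0.66823703 0.07910336 0.01707767]
pad 8753 [616.5 -19. ] [ 85.3 164.1] -0.045 0.0136 [ 0.57161436 -0.1025821   0.0115001 ] [0.66206565 0.06447998 0.01707767]
```

Request:
drive_tool:
  targets:
    - [[0.6,0.25,0,0],[0.6,0.25,0,0],[0.6,0.25,0,0],[0.6,0.25,0,0],[0.6,0.25,0,0],[0.6,0.25,0,0],[0.5,0.22,0,0],[0.5,0.22,0,0],[0,0,0,0]]

```text
t: 4.53
ee_pos: [0.5292, 0.2312, 0.2598]
ee_rot: [-2.059, -2.371, -0.002]
contact_force: [-0.5, -0.4, -0.4]
width: 0.998
grasp_force: 0.0
```

```bash
python3 - <<'E'
from h import *
p=snapshot("wrist");P=pts(p)
cv2.imwrite("pics/w2.png",p["img"][:,:,::-1])
q=sel(P,(.45,.1,.12),(.65,.45,.14));b=box(q);print("top",len(q),*b,q[:,2].mean(),q.min(0),q.max(0))
q=sel(P,(.45,.1,.028),(.65,.45,.04));print("bot",len(q),*box(q),q[:,2].mean())
q=sel(P,(.45,.1,.06),(.65,.45,.09));print("mid",len(q),*box(q))
go([b[0][0]/1000,b[0][1]/1000,.105],b[2])
E
```

```text
top 9113 [551.1 276.5] [ 57.9 138.9] 0.14 0.1293939156263513 [0.51389402 0.20426656 0.12009738] [0.5867191  0.34839403 0.13199911]
bot 722 [557.8 215.1] [ 78.  257.8] 0.638 0.034960915096541464
mid 0 [0. 0.] [0. 0.] 0.0
t 4.58 pos [0.5292 0.2289 0.2595] tooly yaw 0.139 tilt [-0.001  0.    -1.   ] q7 -0.62 w 0.997
twist total -0.002 then shift shares [0.587 0.379 2.06 ]
```

View pics/w2.png

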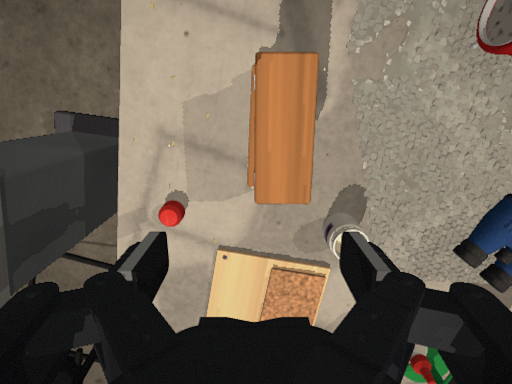

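Request:
drive_tool:
  targets:
    - [[0.3,0.19,0.3,0],[0.29,0.19,0.3,0],[0,0,0.5,0],[0,0,0.5,0],[0,0,0.3,0],[0,0,0.2,0],[0,0,0.05,0],[0,0,0,0]]

```text
t: 5.58
ee_pos: [0.5519, 0.2757, 0.0992]
ee_rot: [2.065, 2.367, 0.001]
contact_force: [0.1, 0.4, 0.7]
width: 0.995
grasp_force: 0.0
```

Request:
drive_tool:
  targets:
    - [[0,0,0,0],[0,0,0,0],[0,0,0,0],[0,0,0,0],[0,0,0,0],[0,0,0,0]]
  gripper: 45
  force: 40

```text
t: 6.32
ee_pos: [0.5518, 0.2762, 0.0996]
ee_rot: [2.064, 2.367, 0.002]
contact_force: [-1.5, -1.9, 5.3]
width: 0.646
grasp_force: 44.0
```

Request:
drive_tool:
  targets:
    - [[0,0,-0.15,0],[0,0,-0.15,0],[0,-0.35,0,0],[0,-0.35,0,0],[0,-0.35,0,0],[0,-0.35,0,0],[0,0,0.45,0],[0,0,0.45,0],[0,0,0.35,0],[0,0,0.2,0]]

```text
t: 7.58
ee_pos: [0.4473, 0.2614, 0.0116]
ee_rot: [-2.064, -2.368, 0.001]
contact_force: [0.0, 0.6, -2.1]
width: 0.649
grasp_force: 43.1
```

Request:
drive_tool:
  targets:
    - [[0,0,0.07,0],[0,0,0.05,0],[0,0,0,0]]

```text
t: 7.95
ee_pos: [0.4479, 0.2619, 0.0039]
ee_rot: [2.064, 2.368, 0.002]
contact_force: [-0.2, 0.3, -2.5]
width: 0.649
grasp_force: 43.2
```

Request:
drive_tool:
  targets:
    - [[0,0,0.015,0],[0,0,0,0]]

```text
t: 8.2
ee_pos: [0.448, 0.2618, 0.0035]
ee_rot: [2.064, 2.367, 0.002]
contact_force: [-1.7, -1.7, 7.5]
width: 0.652
grasp_force: 44.4
```

Request:
drive_tool:
  targets:
    - [[0,0,0,0],[0,0,0,0],[0,0,0,0],[0,0,0,0]]
  gripper: 85

```text
t: 8.7
ee_pos: [0.4474, 0.2615, 0.0021]
ee_rot: [-2.065, -2.368, 0.0]
contact_force: [-0.5, -0.1, -0.0]
width: 1.0
grasp_force: 0.0
```

Request:
drive_tool:
  targets:
    - [[0,0,-0.5,0],[0,0,-0.6,0],[0,0,-0.7,0],[0,0,-0.7,0],[-0.5,0.2,-0.3,0],[-0.5,0.2,0,0],[0,0,0,0]]

```text
t: 9.57
ee_pos: [0.4891, 0.1876, 0.2121]
ee_rot: [2.071, 2.36, -0.001]
contact_force: [0.1, -0.5, 0.4]
width: 1.001
grasp_force: 0.0
```

```bash
python3 - <<'E'
from h import *
p=snapshot("wrist");P=pts(p)
cv2.imwrite("pics/w3.png",p["img"][:,:,::-1])
for n,zl,zh in[("mid",.088,.1),("top",.028,.042)]:
  q=sel(P,(.38,.15,zl),(.65,.45,zh))
  if n=="top": 
    b=sel(q,(.4,0,0),(.49,1,1));print("top",len(b),*box(b)); b=q[(q[:,0]-.137*(q[:,1]-.277)*-1)>.5];print("bot",len(b),*box(b))
  else: m=box(q);print(n,len(q),*m,q[:,2].mean())
go([m[0][0]/1000,m[0][1]/1000,.06],m[2])
E
```

```text
mid 8594 [551.8 272.9] [ 42.1 139.5] 0.104 0.09513012569455613
top 7372 [445.8 261.8] [ 57. 140.] 0.133
bot 2493 [552.1 227.8] [ 83.2 234.3] 0.59
t 9.62 pos [0.4878 0.1898 0.212 ] tooly yaw 0.133 tilt [-0. -0. -1.] q7 -0.61 w 0.993
twist total 0.037 then shift shares [1.015 0.964 2.025]
```

View pics/w3.png

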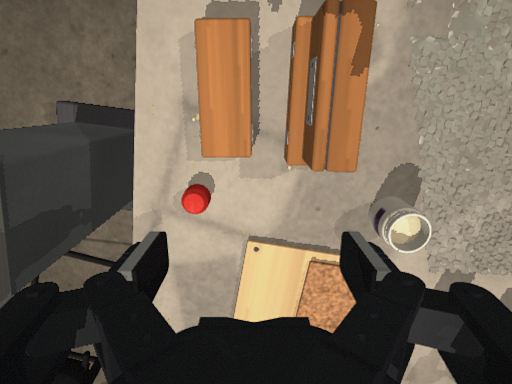

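Request:
drive_tool:
  targets:
    - [[0.35,0.32,0,0.033],[0.35,0.32,0,0],[0.325,0.34,0.2,0],[0,0,0.5,0],[0,0,0.5,0],[0,0,0.5,0],[0,0,0.3,0],[0,0,0.08,0],[0,0,0,0]]

```text
t: 10.75
ee_pos: [0.5513, 0.2771, 0.0568]
ee_rot: [-2.094, -2.341, -0.001]
contact_force: [-0.2, -0.3, 0.5]
width: 0.992
grasp_force: 0.0
```

```bash
python3 - <<'E'
from h import *
go([.552,.274,.056],.106)
E
```

```text
t 10.75 pos [0.5513 0.2771 0.0568] tooly yaw 0.111 tilt [ 0.001  0.001 -1.   ] q7 -0.87 w 0.992
twist total 0.007 then shift shares [-0.042  0.004  0.011]
```

Request:
drive_tool:
  targets:
    - [[-0.04,0,0,0.007],[0,0,0,0],[0,0,0,0],[0,0,0,0],[0,0,0,0],[0,0,0,0],[0,0,0,0]]
  gripper: 32
  force: 60

```text
t: 11.62
ee_pos: [0.5526, 0.2735, 0.0573]
ee_rot: [2.101, 2.334, 0.003]
contact_force: [0.5, -1.7, 6.7]
width: 0.487
grasp_force: 62.2
```

Request:
drive_tool:
  targets:
    - [[0,0,-0.2,0],[0,0,-0.4,0],[0,0,-0.4,0],[0,0,-0.4,0],[0,0,0,0]]

```text
t: 12.25
ee_pos: [0.5523, 0.2744, 0.1635]
ee_rot: [2.1, 2.335, 0.006]
contact_force: [0.0, -0.3, -4.1]
width: 0.483
grasp_force: 61.7
```

```bash
python3 - <<'E'
from h import *
p=snapshot("side");P=pts(p)
q=sel(P,(.4,.12,.13),(.7,.45,.175));print("held",len(q),q[:,2].max())
y=-.044;e=np.array([.490,-.013])
t=e+np.r_[-.045*np.cos(y),-.045*np.sin(y)]
go([*t,.1],y)
E
```

```text
held 413 0.1749966809596748
t 12.3 pos [0.5514 0.2734 0.1616] tooly yaw 0.105 tilt [ 0.001  0.    -1.   ] q7 -0.79 w 0.486
twist total 0.19 then shift shares [-3.852 -1.251  0.819]
```

Request:
drive_tool:
  targets:
    - [[0,0,0,0.19],[-0.35,-0.12,0,0],[-0.55,-0.18,0,0],[-0.55,-0.18,0,0],[-0.55,-0.18,0,0],[-0.55,-0.18,0,0],[-0.55,-0.18,0,0],[-0.4,-0.12,0,0],[-0.35,-0.11,0,0],[0,0,0,0]]

```text
t: 13.55
ee_pos: [0.4428, -0.0135, 0.1595]
ee_rot: [-2.273, -2.166, 0.006]
contact_force: [-0.1, -0.4, -3.5]
width: 0.485
grasp_force: 61.7
```

Request:
drive_tool:
  targets:
    - [[0,0,0.4,0],[0,0,0.5,0],[0,0,0.5,0],[0,0,0.3,0],[0,0,0,0]]

```text
t: 14.18
ee_pos: [0.4432, -0.01, 0.0318]
ee_rot: [-2.265, -2.171, 0.005]
contact_force: [0.6, -0.1, -3.6]
width: 0.481
grasp_force: 61.6
```

```bash
cat > m.py <<'E'
from h import *
y=-.044;e=np.array([.490,-.013]);ex=np.array([np.cos(y),np.sin(y)]);ey=np.array([-ex[1],ex[0]])
def bf(P): d=P[:,:2]-e;return np.c_[d@ex,d@ey,P[:,2]]
def tcp():
    s=manip.state();return bf(s["ee_pos"][None])[0].round(4)
E
python3 - <<'E'
from m import *
go([.446,-.011,.0205],-.044);print(tcp())
for n in("scene","side"):
    p=snapshot(n);P=bf(pts(p))
    cv2.imwrite("pics/%s4.png"%n,p["img"][:,:,::-1])
    for r in nets.regions_of(p,"case_middle_center")[:1]:
        q=bf(pts(p,r["pixels"]));print(n,r["p"],len(q),np.percentile(q,[2,50,98],axis=0).round(3).tolist())
        t=q[q[:,2]>np.percentile(q[:,2],98)-.006];print(box(t))
E
```

```text
t 14.18 pos [ 0.4432 -0.01    0.0318] tooly yaw -0.042 tilt [-0.005  0.001 -1.   ] q7 -0.6 w 0.481
twist total 0.002 then shift shares [-0.012  0.038  0.15 ]
[-0.0469  0.0009  0.0318]
scene 0.56 1362 [[-0.069, -0.059, 0.015], [-0.066, 0.038, 0.049], [-0.03, 0.075, 0.072]]
(array([-47.9,   6.8]), array([ 42.9, 137.1]), np.float64(-0.023))
side 0.95 1456 [[-0.065, -0.071, 0.017], [-0.046, -0.05, 0.071], [-0.024, 0.018, 0.073]]
(array([-44. , -22.8]), array([41.8, 96. ]), np.float64(-0.011))
```

Request:
drive_tool:
  targets:
    - [[0,0.1,0.12,0],[0,0.1,0,0],[0,0.06,0,0],[0,0,0,0]]

```text
t: 14.88
ee_pos: [0.4653, -0.0118, 0.0248]
ee_rot: [2.27, 2.172, 0.001]
contact_force: [-0.4, -0.1, -4.1]
width: 0.485
grasp_force: 61.8
```

Request:
drive_tool:
  targets:
    - [[0,0.03,0,0],[0,0.02,0,0],[0,0,0,0]]

```text
t: 15.25
ee_pos: [0.4685, -0.012, 0.0247]
ee_rot: [2.27, 2.172, 0.0]
contact_force: [-0.1, -0.0, -4.1]
width: 0.482
grasp_force: 61.8
```

Request:
drive_tool:
  targets:
    - [[0,0,0.03,0],[0,0.015,0,0],[0,0.015,0,0],[0,0,0,0]]

```text
t: 15.75
ee_pos: [0.4695, -0.0121, 0.0221]
ee_rot: [-2.269, -2.172, 0.003]
contact_force: [-4.0, 0.9, -2.7]
width: 0.483
grasp_force: 62.0
```

Request:
drive_tool:
  targets:
    - [[0,0.015,0,0],[0,0.015,0,0],[0,0,0,0]]

```text
t: 16.12
ee_pos: [0.4696, -0.0122, 0.0217]
ee_rot: [-2.267, -2.17, 0.008]
contact_force: [-8.3, 1.0, 2.2]
width: 0.483
grasp_force: 62.4
```

Request:
drive_tool:
  targets:
    - [[0,-0.03,0.015,0],[0,0,0.01,0],[0,0,0,0]]

```text
t: 16.5
ee_pos: [0.4695, -0.0123, 0.0212]
ee_rot: [-2.269, -2.172, 0.004]
contact_force: [-8.6, 0.1, 13.6]
width: 0.481
grasp_force: 64.0
```

Request:
drive_tool:
  targets:
    - [[0,0,0,0],[0,0,0,0],[0,0,0,0],[0,0,0,0],[0,0,0,0]]
  gripper: 85

```text
t: 17.12
ee_pos: [0.4707, -0.0121, 0.0205]
ee_rot: [2.27, 2.172, 0.0]
contact_force: [0.0, 0.2, 0.0]
width: 0.994
grasp_force: 0.0
```

```bash
python3 - <<'E'
from m import *
print(tcp())
for n in("scene","side"):
    p=snapshot(n);P=bf(pts(p))
    cv2.imwrite("pics/%s5.png"%n,p["img"][:,:,::-1])
    for r in nets.regions_of(p,"case_middle_center")[:1]:
        q=bf(pts(p,r["pixels"]));print(n,r["p"],len(q),np.percentile(q,[2,50,98],axis=0).round(3).tolist())
        t=q[(q[:,2]>.054)&(q[:,2]<.068)];print(box(t),t[:,2].mean())
E
```

```text
[-0.0193  0.0001  0.0205]
scene 0.9 1288 [[-0.043, -0.055, 0.004], [-0.04, 0.037, 0.039], [-0.004, 0.074, 0.062]]
(array([-31.8,  33.1]), array([72.4, 88.4]), np.float64(-0.175)) 0.0596866479419136
side 0.55 1540 [[-0.041, -0.072, 0.004], [-0.024, -0.046, 0.058], [-0.001, 0.023, 0.061]]
(array([-19.9, -23.9]), array([41.8, 95.2]), np.float64(0.005)) 0.05883831699382802
```

Request:
drive_tool:
  targets:
    - [[0,0,-0.12,0],[0,0,-0.1,0],[0,0.1,0,0],[0,0.1,0,0],[0,0.05,0,0],[0,0.05,0,0]]

```text
t: 18.08
ee_pos: [0.4917, -0.0132, 0.0365]
ee_rot: [-2.268, -2.171, 0.005]
contact_force: [-6.5, 0.4, 4.0]
width: 0.995
grasp_force: 3.2
```

Request:
drive_tool:
  targets:
    - [[0,0.06,-0.01,0],[0,0.06,-0.01,0],[0,0.06,-0.015,0],[0,0.06,-0.02,0],[0,0,0,0]]

```text
t: 18.7
ee_pos: [0.5071, -0.0139, 0.0412]
ee_rot: [-2.266, -2.17, 0.012]
contact_force: [-12.4, 1.2, 19.5]
width: 0.993
grasp_force: 9.6
```

```bash
cat > look.py <<'E'
from m import *
import sys
print(tcp(),manip.state()["contact_force"].round(1))
p=snapshot("side");cv2.imwrite("pics/%s.png"%sys.argv[1],cv2.resize(p["img"][150:360,150:400],(500,420))[:,:,::-1])
r=nets.regions_of(p,"case_middle_center")[0]
q=bf(pts(p,r["pixels"]));print(r["p"],len(q),np.percentile(q,[2,50,98],axis=0).round(3).tolist())
E
python3 look.py l1
```

```text
[ 0.0171 -0.0002  0.0412] [-12.4   1.2  19.5]
0.92 1859 [[-0.038, -0.072, 0.01], [-0.014, -0.04, 0.056], [0.018, 0.044, 0.07]]
```

Request:
drive_tool:
  targets:
    - [[0,0,-0.06,0],[0,0.05,-0.05,0],[0,0.05,-0.05,0],[0,0.05,-0.04,0],[0,0,0,0]]

```text
t: 19.42
ee_pos: [0.5231, -0.0144, 0.0565]
ee_rot: [2.27, 2.171, 0.001]
contact_force: [-0.3, -0.0, 0.7]
width: 0.993
grasp_force: 0.2
```

```bash
python3 look.py l2
```

```text
[0.0332 0.0001 0.0565] [-0.3 -0.   0.7]
0.58 2092 [[-0.037, -0.072, 0.009], [-0.013, -0.035, 0.051], [0.025, 0.055, 0.071]]
```

View pics/l2.png

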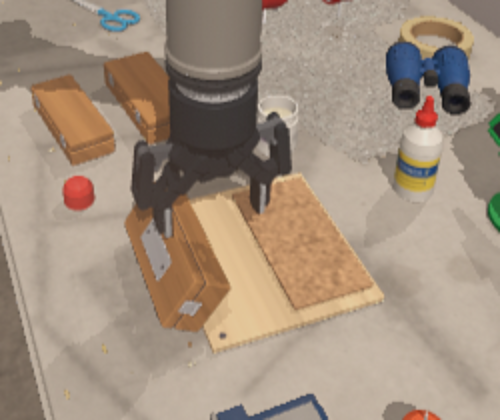

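Request:
drive_tool:
  targets:
    - [[0,0.05,0,0],[0,0.05,0,0],[0,0.05,0,0],[0,0.05,0.02,0],[0,0.05,0.02,0],[0,0,0,0]]

```text
t: 20.27
ee_pos: [0.5413, -0.0152, 0.053]
ee_rot: [-2.27, -2.172, -0.0]
contact_force: [-1.6, 0.1, 0.3]
width: 0.993
grasp_force: 0.0
```

```bash
python3 look.py l3
```

```text
[0.0513 0.0001 0.053 ] [-1.6  0.1  0.3]
0.97 2056 [[-0.016, -0.072, 0.01], [0.007, -0.034, 0.049], [0.041, 0.056, 0.051]]
```

Request:
drive_tool:
  targets:
    - [[0,0,-0.3,0],[0,-0.1,-0.5,0],[0,-0.2,-0.5,0],[-0.5,-0.2,-0.5,0],[-0.5,0,-0.3,0],[0,0,0,0]]

```text
t: 21.12
ee_pos: [0.5008, -0.092, 0.2124]
ee_rot: [2.273, 2.163, 0.001]
contact_force: [0.7, -0.4, -1.0]
width: 0.996
grasp_force: 0.0
```

```bash
python3 - <<'E'
from m import *
print(tcp())
for n in("wrist","side"):
    p=snapshot(n);P=bf(pts(p))
    cv2.imwrite("pics/%s6.png"%n,p["img"][:,:,::-1])
    q=sel(P,(-.06,-.1,.04),(.09,.1,.06));b=box(q);print(n,len(q),*b,q[:,2].mean().round(4))
    q=sel(P,(.07,-.13,.0115),(.2,.13,.02));print("pad",*box(q))
    q=sel(P,(-.03,-.13,.0055),(.2,.13,.02));print("board",*box(q))
go([*(e+ex*.013),.02],y)
E
```

```text
[ 0.0143 -0.0785  0.2124]
wrist 8757 [11.5 -0.3] [ 60.  142.6] 0.0 0.0495
pad [127.   -0.4] [ 84.6 164. ] -0.002
board [87.3 -1.1] [175.8 188.7] 0.001
side 1801 [13.7 -1.8] [ 60.8 143.2] 0.003 0.0489
pad [129.1  -0.8] [ 85.2 165.4] 0.003
board [80.  -1.2] [193.9 192. ] 0.004
t 21.23 pos [ 0.5    -0.0885  0.2107] tooly yaw -0.045 tilt [ 0. -0. -1.] q7 -0.19 w 0.996
twist total -0.001 then shift shares [ 0.999 -0.005  2.542]
```

View pics/wrist6.png

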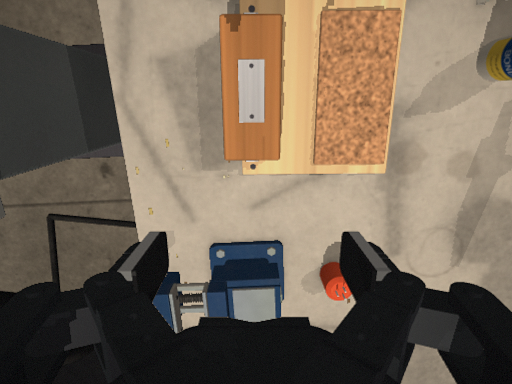

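Request:
drive_tool:
  targets:
    - [[0.5,0,0.2,0],[0.48,-0.005,0.2,0],[0,0,0.5,0],[0,0,0.5,0],[0,0,0.5,0],[0,0,0.4,0],[0,0,0.25,0],[0,0,0.1,0],[0,0,0,0]]

```text
t: 22.35
ee_pos: [0.5033, -0.0146, 0.012]
ee_rot: [-2.269, -2.173, -0.0]
contact_force: [0.0, -0.2, 1.5]
width: 0.997
grasp_force: 0.0
```

Request:
drive_tool:
  targets:
    - [[0,0,0,0],[0,0,0,0],[0,0,0,0],[0,0,0,0],[0,0,0,0]]
  gripper: 50
  force: 50

```text
t: 22.98
ee_pos: [0.5037, -0.0151, 0.013]
ee_rot: [2.269, 2.171, 0.001]
contact_force: [-0.9, -0.4, 6.5]
width: 0.697
grasp_force: 54.5
```

Request:
drive_tool:
  targets:
    - [[0,0,-0.1,0],[0,0,-0.2,0],[0,0,-0.2,0],[0,0,0,0]]

```text
t: 23.48
ee_pos: [0.5043, -0.0151, 0.0511]
ee_rot: [2.269, 2.17, 0.003]
contact_force: [-0.2, -0.0, -3.3]
width: 0.698
grasp_force: 55.3
```

```bash
python3 - <<'E'
from m import *
print(tcp(),manip.state()["grasp_force"])
p=snapshot("side");r=nets.regions_of(p,"case_middle_center")[0]
q=bf(pts(p,r["pixels"]));t=q[q[:,2]>np.percentile(q[:,2],98)-.008];print(box(t),t[:,2].mean(),np.percentile(q,[1,99],axis=0))
go([*(e+ex*.128-ey*.0006),.05],y)
E
```

```text
[ 0.0144 -0.0015  0.0511] 55.27075231075287
(array([ 6.5, -5.6]), array([ 78.2, 135.9]), np.float64(0.014)) 0.08737361956310763 [[-0.01487429 -0.0722237   0.00011494]
 [ 0.04533603  0.05950594  0.08969847]]
t 23.57 pos [ 0.5032 -0.0153  0.0497] tooly yaw -0.044 tilt [ 0.001 -0.    -1.   ] q7 -0.55 w 0.692
twist total -0.0 then shift shares [ 0.014  1.529 -0.003]
```

Request:
drive_tool:
  targets:
    - [[0.014,0.2,0,0],[0,0.4,0,0],[0,0.4,0,0],[0,0.33,0,0],[0,0.2,0,0],[0,0,0.15,0],[0,0,0.15,0],[0,0,0.06,0],[0,0,0,0]]

```text
t: 24.7
ee_pos: [0.6169, -0.019, 0.0218]
ee_rot: [-2.269, -2.172, 0.002]
contact_force: [-0.6, -0.4, -3.5]
width: 0.698
grasp_force: 55.2
```

```bash
python3 - <<'E'
from m import *
print(tcp())
go([*(e+ex*.128-ey*.0006),.019],y)
E
```

```text
[ 0.1271 -0.0004  0.0218]
t 24.7 pos [ 0.6169 -0.019   0.0218] tooly yaw -0.044 tilt [-0.001 -0.    -1.   ] q7 -0.51 w 0.698
twist total 0.0 then shift shares [-0.002  0.013  0.038]
```

Request:
drive_tool:
  targets:
    - [[0,0.01,0.03,0],[0,0,0.015,0],[0,0,0,0]]

```text
t: 25.08
ee_pos: [0.6186, -0.0191, 0.0192]
ee_rot: [2.27, 2.172, 0.0]
contact_force: [1.0, -0.8, -3.7]
width: 0.694
grasp_force: 55.2
```

Request:
drive_tool:
  targets:
    - [[0,0,0,0],[0,0,0,0],[0,0,0,0],[0,0,0,0],[0,0,0,0]]
  gripper: 85

```text
t: 25.7
ee_pos: [0.6186, -0.019, 0.0191]
ee_rot: [2.27, 2.172, 0.0]
contact_force: [0.5, 0.1, 0.1]
width: 0.991
grasp_force: 0.0
```

Request:
drive_tool:
  targets:
    - [[0,0,-0.3,0],[0,0,-0.6,0],[0,0,-0.7,0],[0,0,-0.7,0],[0,0,-0.3,0],[0,0,0,0]]

```text
t: 26.45
ee_pos: [0.62, -0.0186, 0.2178]
ee_rot: [2.267, 2.169, 0.006]
contact_force: [0.2, 0.3, -1.6]
width: 0.996
grasp_force: 0.0
```

```bash
python3 - <<'E'
from m import *
print(tcp())
for n in("wrist","side"):
    p=snapshot(n);W=pts(p);P=bf(W)
    q=sel(P,(.06,-.1,.046),(.19,.1,.07));b=box(q);print(n,len(q),*b,q[:,2].mean().round(4))
    q=sel(P,(.07,-.13,.0115),(.2,.13,.02));print("pad",*box(q))
    if n=="side": q=sel(W,(.4,.15,.028),(.49,.4,.042));print("top",len(q),*box(q))
go([.43,.2,.24],.135)
E
```

```text
[1.301e-01 1.000e-04 2.178e-01]
wrist 7143 [127.3   0.4] [ 60.1 142.6] -0.0 0.0555
pad [127.   -0.5] [ 84. 163.] 0.001
side 1624 [129.1  -1.3] [ 60.5 142.7] 0.004 0.0548
pad [128.7  -1.3] [ 84.2 164.9] 0.011
top 812 [448.3 260.3] [ 56.6 142.4] 0.139
t 26.55 pos [ 0.6182 -0.0192  0.2143] tooly yaw -0.044 tilt [ 0. -0. -1.] q7 -0.38 w 0.993
twist total -0.228 then shift shares [ 3.233 -2.093 -0.344]
```

Request:
drive_tool:
  targets:
    - [[0,0,-0.2,-0.2],[0,0,-0.14,-0.03],[0.5,-0.24,0,0],[0.5,-0.24,0,0],[0.5,-0.24,0,0],[0.5,-0.24,0,0],[0.5,-0.24,0,0],[0.5,-0.24,0,0],[0,0,0,0]]

```text
t: 27.68
ee_pos: [0.4786, 0.1923, 0.2396]
ee_rot: [-2.059, -2.371, -0.0]
contact_force: [1.6, 0.4, 0.3]
width: 0.995
grasp_force: 0.0
```

```bash
cat > tb.py <<'E'
from h import *
p=snapshot("wrist");P=pts(p);cv2.imwrite("pics/w7.png",p["img"][:,:,::-1])
q=sel(P,(.38,.15,.02),(.65,.45,.045))
u=np.array([np.cos(.137),np.sin(.137)]);s=(q[:,:2]-[.551,.277])@u
t=box(q[s<-.06]);b=box(q[s>-.05]);print("top",*t,"bot",*b)
go([t[0][0]/1000,t[0][1]/1000,.0035],t[2])
E
python3 tb.py
```

```text
top [447.3 261.8] [ 58.6 139.3] 0.139 bot [561.7 238.7] [102.5 228.6] 0.381
t 27.73 pos [0.48   0.1902 0.2394] tooly yaw 0.138 tilt [-0. -0. -1.] q7 -0.59 w 0.997
twist total -0.001 then shift shares [ 1.007 -0.298  3.145]
```

View pics/w7.png

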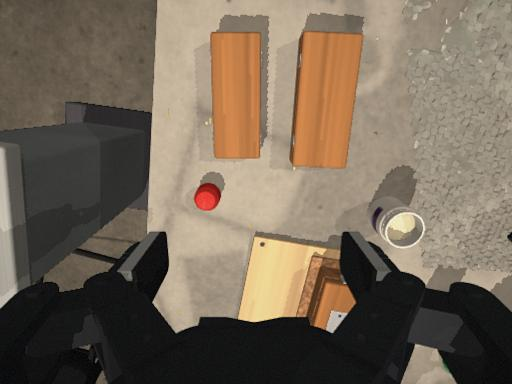

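```bash
sed -i 's/(.38,.15,.02)/(.38,.19,.03)/' tb.py; python3 tb.py
```

```text
top [446.4 261.2] [ 56.5 138.7] 0.142 bot [549.2 270.4] [ 67.3 150. ] 0.095
t 27.77 pos [0.4808 0.1888 0.2392] tooly yaw 0.136 tilt [-0.001 -0.001 -1.   ] q7 -0.59 w 0.998
twist total -0.008 then shift shares [ 1.022 -0.316  3.143]
```

Request:
drive_tool:
  targets:
    - [[0.34,-0.1,0.2,-0.005],[0.34,-0.1,0.2,0],[0.33,-0.1,0.2,0],[0,0,0.5,0],[0,0,0.5,0],[0,0,0.5,0],[0,0,0.5,0],[0,0,0.35,0],[0,0,0.15,0],[0,0,0.03,0]]

```text
t: 29.02
ee_pos: [0.4485, 0.2603, 0.0044]
ee_rot: [-2.062, -2.37, 0.001]
contact_force: [-0.5, 0.5, -0.3]
width: 0.997
grasp_force: 0.0
```

Request:
drive_tool:
  targets:
    - [[0,0,0,0],[0,0,0,0],[0,0,0,0],[0,0,0,0],[0,0,0,0],[0,0,0,0]]
  gripper: 45
  force: 40

```text
t: 29.78
ee_pos: [0.4489, 0.2614, 0.0059]
ee_rot: [2.06, 2.371, 0.003]
contact_force: [-0.1, -1.0, 7.7]
width: 0.645
grasp_force: 43.9
```

Request:
drive_tool:
  targets:
    - [[0,0,-0.2,0],[0,0,-0.4,0],[0,0,-0.3,0],[0,0,0,0]]

```text
t: 30.28
ee_pos: [0.4492, 0.2617, 0.0742]
ee_rot: [2.059, 2.371, 0.005]
contact_force: [1.4, 0.4, -2.7]
width: 0.647
grasp_force: 43.3
```

```bash
python3 - <<'E'
from h import *
go([.550,.271,.08],.095)
E
```

```text
t 30.27 pos [0.4492 0.2617 0.0742] tooly yaw 0.14 tilt [ 0.003  0.002 -1.   ] q7 -0.96 w 0.647
twist total 0.058 then shift shares [-0.003  1.351 -0.072]
```

Request:
drive_tool:
  targets:
    - [[0,0,0,0.058],[0,0.25,0,0],[0,0.4,0,0],[0,0.4,0,0],[0,0.3,0,0],[0,0,0.1,0],[0,0,0.15,0],[0,0,0.12,0],[0,0,0,0]]

```text
t: 31.4
ee_pos: [0.5476, 0.2703, 0.0434]
ee_rot: [-2.112, -2.325, 0.003]
contact_force: [0.8, 0.2, -1.6]
width: 0.648
grasp_force: 43.2
```

```bash
python3 - <<'E'
from h import *
go([.550,.271,.041],.095);print(manip.state()["contact_force"])
E
```

```text
t 31.4 pos [0.5476 0.2703 0.0434] tooly yaw 0.096 tilt [-0.002 -0.001 -1.   ] q7 -0.91 w 0.648
twist total 0.001 then shift shares [0.006 0.033 0.032]
[ 0.77312061  0.21505351 -1.58304896]
```

Request:
drive_tool:
  targets:
    - [[0,0.02,0.015,0],[0,0,0.015,0],[0,0,0,0]]

```text
t: 31.78
ee_pos: [0.5505, 0.2708, 0.0425]
ee_rot: [2.113, 2.324, 0.0]
contact_force: [0.3, -0.1, -1.8]
width: 0.646
grasp_force: 43.2
```

Request:
drive_tool:
  targets:
    - [[0,0,0,0],[0,0,0,0],[0,0,0,0],[0,0,0,0],[0,0,0,0]]
  gripper: 85

```text
t: 32.4
ee_pos: [0.5505, 0.2708, 0.0423]
ee_rot: [2.113, 2.324, 0.0]
contact_force: [-0.1, 0.0, 0.1]
width: 0.995
grasp_force: 0.0
```

Request:
drive_tool:
  targets:
    - [[0,0,-0.3,0],[0,0,-0.6,0],[0,0,-0.7,0],[0,0,-0.5,0],[-0.5,-0.3,-0.3,0],[-0.5,-0.2,-0.2,0],[0,0,0,0]]

```text
t: 33.28
ee_pos: [0.5208, 0.1898, 0.2398]
ee_rot: [2.116, 2.317, 0.002]
contact_force: [0.3, 0.0, -0.8]
width: 0.993
grasp_force: 0.0
```

```bash
python3 - <<'E'
from m import *
print(manip.state()["t"],manip.state()["ee_pos"])
for n in("wrist","side"):
    p=snapshot(n);W=pts(p);P=bf(W);cv2.imwrite("pics/%s8.png"%n,p["img"][:,:,::-1])
    q=sel(W,(.4,.15,.06),(.65,.4,.08));print("top",len(q),*box(q),q[:,2].mean())
    q=sel(W,(.4,.19,.03),(.65,.4,.039));print("botvis",len(q),*box(q))
    q=sel(P,(.06,-.1,.046),(.19,.1,.07));b=box(q);print(n,"mid",len(q),*b,q[:,2].mean().round(4))
E
```

```text
33.275 [0.52077749 0.18976107 0.23980814]
top 7787 [549.2 271.7] [ 58.3 139.1] 0.09 0.06939353374885587
botvis 579 [518.6 267.4] [  5.9 148.6] 0.097
wrist mid 2350 [126.7  29.9] [59.7 86.6] -0.002 0.055
top 771 [550.9 268.9] [ 57.2 140.9] 0.092 0.0682988999903958
botvis 226 [545. 267.] [ 64.6 151.8] 0.193
side mid 1615 [129.   -0.2] [ 60.4 143.9] -0.003 0.0548
```

View pics/wrist8.png

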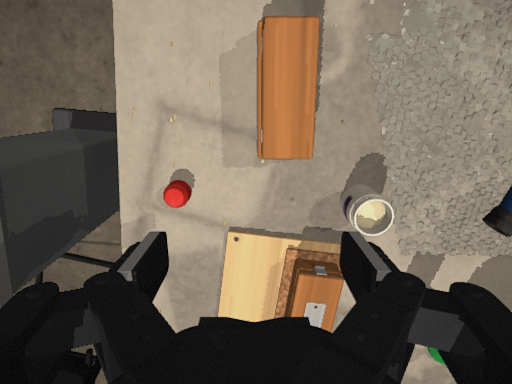

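View pics/side8.png

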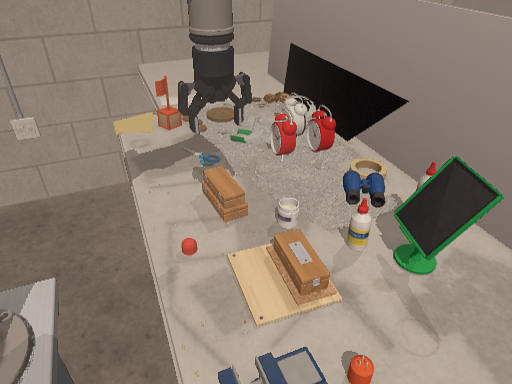

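The wrist view shows the top case square on the bottom case at (288,88). The side view shows the middle case lid up on the pad at (301,262), with the jar, cap and bottle where they were and the gripper clear of everything.

```bash
python3 -c "
from cell import manip
print(manip.hand_in())"
```

```text
the job is handed in; nothing more can be done
None
```

The job is handed in at about 33 s of the 72 s; the hand-in gave no verdict. By the last pictures the middle case lies lid up on the cork pad within about 2 mm, the top case sits squarely on the bottom case, and the bystanders look untouched.

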